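# Go/no-go test of a rotor adapter sleeve on a leaning gauge pin

### The job

Test the sleeve that stands in the fenced bay of the board: line it up with the leaning gauge pin and slide it on as far as it will go without forcing it. If it goes fully home on the flange, leave it there; if it sticks on the pin's cone, take it off again and put it in the steel tray. Leave the other sleeve and everything else where it stands.

Things in the scene. Friction and masses are not known exactly. Their poses are not given: they have to be found in the camera images.
- sleeve_1: White plastic rotor adapter sleeve: plain tube open at both ends, 44 mm outside diameter, 90 mm long, 0.09 kg, upright on the board. Origin: centre of its lower end; z along its axis, up. Of sleeve_1 and sleeve_2, alike outside, one has a 32 mm bore (slides right down the pin), the other a 23 mm bore (sticks on the pin's cone). Which of them stands in the bay varies.
- sleeve_2: White plastic rotor adapter sleeve: plain tube open at both ends, 44 mm outside diameter, 90 mm long, 0.09 kg, upright on the board. Origin: centre of its lower end; z along its axis, up. Of sleeve_1 and sleeve_2, alike outside, one has a 32 mm bore (slides right down the pin), the other a 23 mm bore (sticks on the pin's cone). Which of them stands in the bay varies.
- sleeve_1_mid (a point): Middle of sleeve_1: on its axis, 45 mm from either end.
- sleeve_2_mid (a point): Middle of sleeve_2: on its axis, 45 mm from either end.
- board: Aluminium board, 250 (its x) x 100 (y) x 8 mm, fixed to the table, with two standing places about 130 mm apart along x. The one at its -x end, nearer the robot, has a dark U-shaped fence 10 mm high, 80 mm wide inside (the bay). Origin: centre of the underside.
- bay (a point): Centre of the fenced bay on the board's top face; the sleeve to be tested stands within 10 mm of it, the other about 130 mm away.
- gauge: Gauge stand fixed to the table: grey base plate 120 (x) x 90 (y) x 10 mm with an aluminium block that carries the pin. Origin: centre of the underside; the pin leans towards its -x side.
- gauge_pin: Steel pin leaning 30 degrees from vertical towards the robot. Origin: its root, on the face of a dark flange (58 mm across), 60 mm above the table; z along the pin to its tip, y level. 27 mm diameter up to z = 68 mm, then a cone to 12 mm at the tip, z = 80 mm. A sleeve fully home stands on the flange, its middle at z = 45 mm; one that sticks has its middle at about 116 mm.
- pin_tip (a point): Centre of the pin's tip, 80 mm from the root along the pin.
- tray: Open steel tray fixed to the table, 150 (x) x 140 (y) x 30 mm, walls and floor 4 mm thick. Origin: centre of the underside.
- plate: Bystander: clear 96-well plate, 84 x 126 x 18 mm, lying flat. Origin: centre of the underside.
- flask: Bystander: culture flask with blue cap, 120 x 62 x 41 mm, lying flat. Origin: centre of the underside.
- white_bottle: Bystander: white screw-cap bottle, 50 mm diameter, 84 mm high, upright. Origin: centre of the underside.
There are look-alikes about, which are no part of the job. What is shaped like the sleeve_2 but turquoise is not meant.

How it is judged:
By the outcome, as a careful person would: the job done as asked, in the order asked, and still so for the second after the job is handed in, with the robot touching nothing.
It also fails if it takes over 45 s, if anything falls off the work surface, if the arm or the gripper's body presses on something with over 40 N, if the wrist force passes 120 N, or if a joint passes its speed limit or range.

### The arm

A 6-joint arm with a two-finger parallel gripper is mounted at the origin on a cart in front of the work surface, level with it; the furniture and walls round the work are solid. World frame = base frame: x ahead of the robot, y to its left, z up, the work surface at z = 0. Lengths are in mm, angles in rad, forces in N, time in s.
With the tool pointing down it reaches from about 375 to 825 mm from the base axis. Payload 5.5 kg.
Tool frame: the origin (TCP) lies midway between the tips of the shut fingers; the grasp point (between the pads) lies 19 mm behind it; z points along the fingers, y is the direction in which the jaws open and shut (so a half turn about z gives the same grasp; the last joint's range is limited). The gripper opens to 85 mm and grips with 20 to 120 N. Pads are 22 mm wide; open, the fingers measure 114 mm over their backs; the gripper's body (76 mm by 85 mm) begins 54 mm behind the grasp point. The pads swing forward as they close: fully open they stand 13 mm farther back than shut.
Start: joints at [1.314, 0.314, -0.047, 1.21, 0, 1.571], TCP at [152.389, 580.321, 231.299] pointing down, gripper open.
Joint ranges: [-2.67, 2.67], [-0.69, 1.73], [-1.03, 1.25], [-2.08, 2.16], [-1.42, 1.45], [-3.14, 3.14]. Speed limits (rad/s): [2.39, 2.39, 3.01, 3.14, 3.14, 3.14].

### API

Orientations are given as a unit quaternion [x, y, z, w].
In Python, from plant import sense, get_image, ticket, search_frame, regions_of gives the robot as it stands.
- The arm moves only by the tool apply_moves, never from a script. Its argument "series" is one flat list of numbers, 6 for each row, row after row: the shift along the tool's x, y, z in m, then the turn, a rotation vector about the tool's x, y, z in rad. In form: [tx, ty, tz, ax, ay, az, tx, ty, tz, ax, ay, az, ...]. A call has 1 to 5 rows; each row shifts and turns the commanded pose from where the row before left it, along the tool's axes as they then stand; what a row does not reach is not made up. A row lasts 1/10 s, in which the tool goes at most 50 mm and 8.59 degrees, less where a joint would pass 70% of its speed; a pose out of reach is approached as far as the arm can. A call with a gripper value outside its range is refused whole. "grip" is the finger opening in m, from 0 to 0.0854, set as the call begins (left out, the last holds). The fingers move at their own pace and stop on an object; "grip_force" is the grip in N (left out, the last holds). Time passes only in rows, so rows that do not move let the fingers close. It gives the time, the measured TCP pose, the force and the opening at its end, in the units of the state.
- sense(): the state, without advancing time (a new reading comes with each control period).
- get_image(name): name is "scene" or "top" or "wrist"; returns a dict with "pixels" (400x640x3 uint8, red, green, blue), "fx", "fy", "cx", "cy" (pixels), "k1" (the pictures are not rectified: a ray, as slopes to the right and down, at radius r is drawn at 1 + k1 r^2 times it, then the intrinsics apply), "R" (3x3) and "t" (3): a world point X has camera coordinates R X + t; the wrist camera has in their place "T_tool_cam" (4x4, takes a point from camera to tool coordinates, whose origin is the TCP and whose axes are the flange's). Camera axes: x right, y down, z forward; pixel columns grow to the right and rows downward; lengths in mm; the calibration is good to about 2 mm. A picture is of the moment at which its call begins: read the wrist's pose just before it. There is no depth.
- ticket.job_done(): hands the job in, once; it reports no verdict.
Trained networks look in a picture, given as the dict that the camera call returned (one of the last four; its "shot" number tells which), for a name from the list of things; names that differ only in an ending like _2 or _b are one class to them, and where a whole thing is asked for, a point or a joint stands for the part that bears it (a point fixed in the world has none). Each returns a list of dicts, best first, with "conf" (0 to 1); they miss things now and then, are a little off and sometimes report something else, mostly with a low value. They report only what shows in the picture. A call takes as long as a camera call. They do not tell look-alikes from the thing itself.
- search_frame(name, picture): "box" ([left, top, right, bottom] as shares, 0 to 1, of the picture: columns of its width, rows of its height, round what is visible of it).
- regions_of(name, picture): "pixels" (400x640 bool, what is visible of it) and "box" ([left, top, right, bottom] as shares, 0 to 1, of the picture: columns of its width, rows of its height, round what is visible of it).
The state is a dict: "t": time; "joint_pos": joint angles; "joint_vel": joint speeds; "joint_torque": joint torques, N m; "eef_pos": TCP position; "ee_rot": TCP orientation; "ft_force": force on the tool from outside, world axes, zero at the start; "wrist_torque": the same for the moment, N m; "grip_width": opening from 0.0 (shut) to 1.0 (fully open).
Only numpy, scipy, OpenCV 4.12 (cv2) and the standard library are available. Lean on these libraries where they do the work, as an engineer would, in place of code of your own. Each camera call takes 0.05 s, during which the arm holds its last target. There are 200 camera calls.

## Working session

There is one attempt and no reset: what is moved stays moved. The work goes in short steps, Python scripts to look and compute and a tool call to move; the robot and the scene stay as the last step left them, time stands still between calls to the robot, and variables do not carry over. Pictures are saved under pics/ and viewed, on a budget of 10 in all, crops included, one or two more only if the job needs it, and the job is handed in when it is done.

Besides the shell and the picture viewer there is one more tool, called after ">>>" as a command line: name --argument value ..., lists and objects as JSON in quotes. apply_moves: Moves the arm, as the interface text tells. Its arguments: {"type":"object","properties":{"series":{"type":"array","items":{"type":"number"}},"grip":{"type":"number"},"grip_force":{"type":"number"}},"required":["series"]}

```bash
ls; mkdir -p pics
cat > h.py <<'E'
import numpy as np, cv2, json
from scipy.spatial.transform import Rotation as Ro
from plant import sense,get_image,ticket,search_frame,regions_of
def save(im,n,crop=None,s=1):
    p=im["pixels"][:,:,::-1]
    if crop: p=p[crop[1]:crop[3],crop[0]:crop[2]]
    cv2.imwrite(f"pics/{n}.png",cv2.resize(p,None,fx=s,fy=s,interpolation=cv2.INTER_CUBIC))
def ext(im,st=None):
    if "R" in im: return np.array(im["R"]),np.array(im["t"])
    T=np.array(im["T_tool_cam"]);Rw=Ro.from_quat(st["ee_rot"]).as_matrix()
    Rc=Rw@T[:3,:3];c=Rw@T[:3,3]+np.array(st["eef_pos"])
    return Rc.T,-Rc.T@c
def proj(im,X,st=None):
    R,t=ext(im,st);x=np.atleast_2d(X)@R.T+t
    a=x[:,:2]/x[:,2:];r=(a**2).sum(1,keepdims=True)
    a=a*(1+im["k1"]*r);return a*[im["fx"],im["fy"]]+[im["cx"],im["cy"]]
def ray(im,uv,st=None):
    R,t=ext(im,st);d=(np.array(uv,float)-[im["cx"],im["cy"]])/[im["fx"],im["fy"]]
    a=d.copy()
    for _ in range(20): a=d/(1+im["k1"]*(a@a))
    v=R.T@np.array([*a,1]);return -R.T@t,v/np.linalg.norm(v)
def atz(im,uv,z,st=None):
    c,v=ray(im,uv,st);return c+v*(z-c[2])/v[2]
def tri(*rs):
    A=0;b=0
    for c,v in rs:
        P=np.eye(3)-np.outer(v,v);A=A+P;b=b+P@c
    X=np.linalg.solve(A,b);return X,[np.linalg.norm((np.eye(3)-np.outer(v,v))@(X-c)) for c,v in rs]
E
python3 - <<'E'
from h import *
print(sense())
for n in("scene","top"):
    im=get_image(n);save(im,n)
    print(n,{k:np.round(im[k],3).tolist() for k in im if k!="pixels"})
    for o in("sleeve_1","board","gauge","gauge_pin","tray","plate","flask","white_bottle"):
        for d in search_frame(o,im)[:4]: print(o,round(d["conf"],2),(np.array(d["box"])*[640,400,640,400]).round(1))
E
```

```text
pics
{'t': 0.0, 'joint_pos': array([ 1.31400074e+00,  3.14244880e-01, -4.80656725e-02,  1.21018875e+00,
        4.02141391e-06,  1.57082911e+00]), 'joint_vel': array([ 0.00058543,  0.00021843, -0.00028739,  0.00139962,  0.00154869,
        0.00131753]), 'joint_torque': array([-1.56922365e-04, -5.39590073e+01,  3.39746046e+01,  1.90680474e-02,
        2.39978963e-04, -4.49737229e-06]), 'eef_pos': array([152.24397405, 579.77626926, 230.4291293 ]), 'ee_rot': array([ 1.28061504e-01,  9.91765863e-01, -8.44223407e-04, -1.11009375e-04]), 'ft_force': array([-0.48698941,  0.08810416, -0.12400039]), 'wrist_torque': array([-0.00023865,  0.01222967, -0.03026998]), 'grip_width': 0.9978441830405628}
scene {'fx': 375.538, 'fy': 375.538, 'cx': 318.072, 'cy': 194.244, 'k1': -0.071, 'R': [[0.46, -0.888, 0.009], [-0.597, -0.317, -0.737], [0.657, 0.333, -0.676]], 't': [-84.953, 443.186, 518.735], 'shot': 1}
sleeve_1 0.93 [353.1 226.5 375.  264.5]
sleeve_1 0.79 [394.5 240.2 422.1 286.3]
sleeve_1 0.68 [411.5 201.  436.9 239.4]
board 0.66 [378.6 218.2 451.6 309.2]
gauge 0.94 [328.3 175.7 378.2 230.8]
gauge
[... 267 characters left out ...]
{'fx': 365.541, 'fy': 365.541, 'cx': 321.582, 'cy': 198.311, 'k1': 0.013, 'R': [[0.005, -1.0, 0.003], [-0.997, -0.005, -0.082], [0.082, -0.002, -0.997]], 't': [152.124, 532.512, 924.953], 'shot': 2}
sleeve_1 0.89 [395.1 160.8 419.9 178.9]
sleeve_1 0.75 [351.3 204.4 376.6 224.5]
sleeve_1 0.59 [396.9 210.9 422.3 234.5]
board 0.72 [388.2 152.4 423.  245.9]
gauge 0.79 [314.  146.3 354.5 192.3]
gauge_pin 0.76 [322.8 158.3 347.7 185.4]
gauge_pin 0.22 [288.4 232.6 343.7 273.7]
tray 0.75 [206.2 196.5 273.5 256.3]
tray 0.67 [395.6 155.3 421.4 178.6]
tray 0.43 [288.6 232.8 347.1 275.5]
plate 0.91 [287.6 232.9 343.9 275. ]
flask 0.57 [245.7 136.3 292.2 169.7]
white_bottle 0.82 [207.  130.5 232.  161.1]
```

Run:
```python
import cv2,numpy as np
a=cv2.imread('pics/scene.png')[120:320,180:480];b=cv2.imread('pics/top.png')[110:290,180:460]
cv2.imwrite('pics/s1.png',cv2.resize(a,(795,530),interpolation=cv2.INTER_CUBIC));cv2.imwrite('pics/t1.png',cv2.resize(b,(784,504),interpolation=cv2.INTER_CUBIC))
```

```text
(no output)
```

View pics/s1.png

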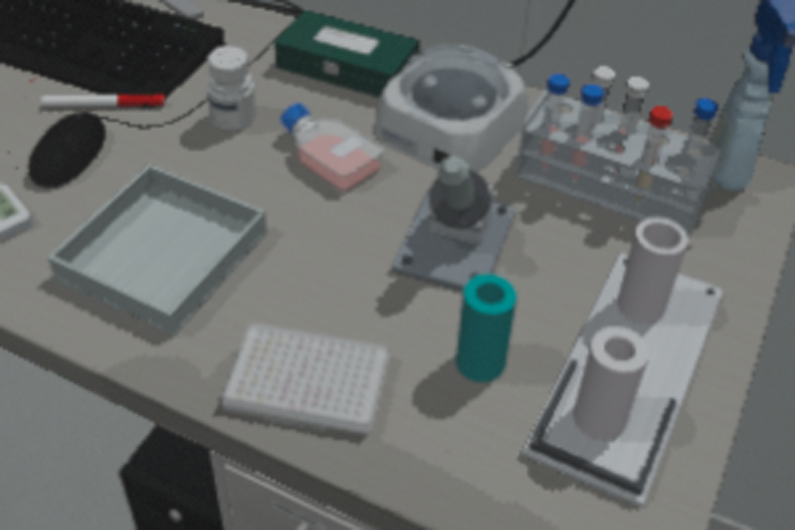

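View pics/t1.png

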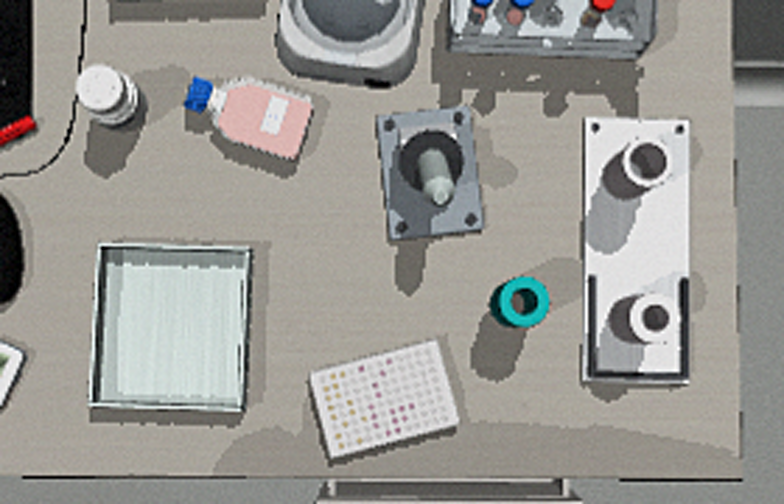

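Scene picture (full-frame pixels): there are three sleeve-like tubes. White at (414,252) inside the dark U-fence is in the bay, white at (429,210) is on the board's open place, and turquoise at (365,232) is a look-alike. The bay one is the one meant, because it stands inside the fence at the robot end. Its wall looks thick. Next I triangulate.

Run:
```python
from h import *
S=get_image("scene");T=get_image("top")
s=lambda x,y:(x/2.65+180-.3,y/2.65+120-.3); t=lambda x,y:(x/2.8+180-.3,y/2.8+110-.3)
P={"baytop":(s(619,349),t(656,318)),"othertop":(s(661,238),t(649,161)),"turqtop":(s(490,294),t(524,301)),"pintip":(s(454,165),t(441,195)),
"trayL":(s(54,260),t(93,408)),"trayN":(s(173,318),t(243,410)),"trayF":(s(152,172),t(98,245)),"trayR":(s(265,214),t(251,247)),
"bdTL":(s(625,255),t(586,119)),"bdTR":(s(720,291),t(689,119)),"bdBL":(s(526,453),t(584,382)),"bdBR":(s(643,497),t(689,384)),
"gTL":(s(428,205),t(377,117)),"gTR":(s(515,210),t(469,109)),"gBL":(s(395,270),t(391,240)),"gBR":(s(473,288),t(483,230)),
"plateN":(s(222,412),t(330,461)),"bottle":(s(228,60),t(100,85))}
for k,(a,b) in P.items():
    X,e=tri(ray(S,a),ray(T,b));print(k,X.round(1),np.round(e,1))
R,t_=ext(T)
for k in("trayL","trayN","trayF","trayR"):print(k,atz(T,P[k][1],30).round(0))
for k in("bdTL","bdTR","bdBL","bdBR"):print(k,atz(T,P[k][1],8).round(0))
for k in("gTL","gTR","gBL","gBR"):print(k,atz(T,P[k][1],10).round(0))
im=get_image("wrist");print({k:np.round(im[k],3).tolist() for k in im if k!="pixels"})
for n,im in(("scene",S),("top",T)):
    for d in regions_of("sleeve_1",im)[:4]: 
        p=np.argwhere(d["pixels"]);print(n,d["conf"],(np.array(d["box"])*[640,400,640,400]).round(1))
```

```text
baytop [467.5 -64.7  96.7] [0.3 0.3]
othertop [602.1 -61.4  93.6] [0.1 0.1]
turqtop [481.9  45.1  87.1] [1. 1.]
pintip [567.8 117.7 128. ] [1.5 1.5]
trayL [386.3 427.   28.3] [2.6 2.6]
trayN [384.1 292.9  23.8] [1.7 1.7]
trayF [535.2 429.1  18.6] [3.1 3.1]
trayR [532.  289.3  24.6] [0.2 0.2]
bdTL [658.3 -27.1   5.2] [3.1 3.1]
bdTR [ 657.7 -122.     3.9] [0.4 0.4]
bdBL [409.9 -21.8   6.1] [2.3 2.3]
bdBR [ 408.6 -116.1   14.7] [1.5 1.5]
gTL [663.7 175.5 -22.4] [0.6 0.6]
gTR [666.3  86.    7.6] [1.3 1.3]
gBL [542.2 158.2   2.4] [2.6 2.6]
gBR [548.6  77.2  13.1] [2.9 2.9]
plateN [335.8 214.3  -1.3] [2.3 2.3]
bottle [670.4 417.2  75.8] [0.3 0.3]
trayL [385. 429.  30.]
trayN [384. 293.  30.]
trayF [533. 429.  30.]
trayR [531. 289.  30.]
bdTL [657. -24.   8.]
bdTR [ 657. -121.    8.]
bdBL [409. -19.   8.]
bdBR [ 408. -117.    8.]
gTL [657. 174.  10.]
gTR [665.  87.  10.]
gBL [540. 161.  10.]
gBR [550.  74.  10.]
{'fx': 280.808, 'fy': 280.808, 'cx': 319.814, 'cy': 199.346, 'k1': 0.001, 'T_tool_cam': [[-0.001, -0.947, -0.321, 83.394], [1.0, -0.001, -0.0, -0.458], [0.0, -0.321, 0.947, -142.482], [0.0, 0.0, 0.0, 1.0]], 'shot': 5}
scene 0.94 [410.4 202.9 439.1 241.7]
scene 0.65 [262.1 242.4 327.5 282.6]
scene 0.61 [393.6 239.4 423.7 286.7]
scene 0.38 [341.8 180.2 366.3 201.5]
top 0.73 [355.3 207.7 377.2 227.4]
top 0.6 [397.1 216.2 422.7 235. ]
top 0.56 [395.1 157.8 421.7 181.2]
```

```bash
cat >> h.py <<'E'
def down(yaw,lean=0):
    # tool z = -(pin dir) leaning by `lean` deg, pin leaning to -x of frame yawed by `yaw` deg; tool y horizontal
    c,s=np.cos(np.radians(yaw)),np.sin(np.radians(yaw));l=np.radians(lean)
    z=np.array([np.sin(l)*c,np.sin(l)*s,-np.cos(l)]);y=np.array([-s,c,0.]);
    return np.c_[np.cross(y,z),y,z]
def plan(pos,Rt,n,p0=None,R0=None):
    st=sense();p0=np.array(st["eef_pos"]) if p0 is None else p0
    R0=Ro.from_quat(st["ee_rot"]).as_matrix() if R0 is None else R0
    rv=Ro.from_matrix(R0.T@Rt).as_rotvec()/n;d=(np.array(pos)-p0)/n;R=R0.copy();out=[]
    print("step mm",np.linalg.norm(d).round(1),"deg",np.degrees(np.linalg.norm(rv)).round(2))
    for i in range(n):
        out.append([*(R.T@d/1000).round(4),*rv.round(4)]);R=R@Ro.from_rotvec(rv).as_matrix()
    for i in range(0,n,5): print([float(x) for r in out[i:i+5] for x in r])
E
python3 -c "
from h import *
print(down(0).round(2).tolist())
plan([440,250,260],down(-5),10)"
```

```text
[[-1.0, -0.0, 0.0], [0.0, 1.0, 0.0], [-0.0, 0.0, -1.0]]
step mm 43.9 deg 0.97
[-0.0362, -0.0246, -0.0029, -0.0, 0.0, -0.017, -0.0358, -0.0253, -0.0029, -0.0, 0.0, -0.017, -0.0354, -0.0259, -0.0029, -0.0, 0.0, -0.017, -0.0349, -0.0265, -0.0029, -0.0, 0.0, -0.017, -0.0345, -0.027, -0.0029, -0.0, 0.0, -0.017]
[-0.034, -0.0276, -0.0029, -0.0, 0.0, -0.017, -0.0335, -0.0282, -0.0029, -0.0, 0.0, -0.017, -0.033, -0.0288, -0.0029, -0.0, 0.0, -0.017, -0.0325, -0.0293, -0.0029, -0.0, 0.0, -0.017, -0.032, -0.0299, -0.0029, -0.0, 0.0, -0.017]
```

>>> apply_moves --series '[-0.036, -0.025, -0.003, 0, 0, -0.017, -0.036, -0.025, -0.003, 0, 0, -0.017, -0.035, -0.026, -0.003, 0, 0, -0.017, -0.035, -0.027, -0.003, 0, 0, -0.017, -0.035, -0.027, -0.003, 0, 0, -0.017]' --grip 0.0854

```text
t: 1.65
eef_pos: [297.1, 413.0, 246.6]
ee_rot: [0.085, 0.996, 0.0, 0.0]
ft_force: [-0.3, 0.3, -0.1]
grip_width: 0.999
```

>>> apply_moves --series '[-0.034, -0.028, -0.003, 0, 0, -0.017, -0.034, -0.028, -0.003, 0, 0, -0.017, -0.033, -0.029, -0.003, 0, 0, -0.017, -0.033, -0.029, -0.003, 0, 0, -0.017, -0.032, -0.03, -0.003, 0, 0, -0.017]'

```text
t: 2.15
eef_pos: [442.1, 247.4, 261.7]
ee_rot: [0.043, 0.999, 0.0, 0.0]
ft_force: [0.8, -0.4, -0.2]
grip_width: 1.001
```

```bash
python3 -c "
from h import *
s=sense();print(s['t'],s['joint_pos'].round(3),s['eef_pos'])
im=get_image('wrist')
plan([462,-65,230],down(2),8)"
```

```text
2.15 [ 0.51   0.126 -0.214  1.23   0.     0.596] [442.05729819 247.44970703 261.68712354]
step mm 38.8 deg 0.9
[-0.0054, -0.0382, 0.0041, -0.0004, 0.0005, -0.0156, -0.0048, -0.0382, 0.0041, -0.0004, 0.0005, -0.0156, -0.0042, -0.0383, 0.0041, -0.0004, 0.0005, -0.0156, -0.0036, -0.0384, 0.0041, -0.0004, 0.0005, -0.0156, -0.003, -0.0384, 0.0041, -0.0004, 0.0005, -0.0156]
[-0.0024, -0.0385, 0.0041, -0.0004, 0.0005, -0.0156, -0.0018, -0.0385, 0.004, -0.0004, 0.0005, -0.0156, -0.0012, -0.0385, 0.004, -0.0004, 0.0005, -0.0156]
```

>>> apply_moves --series '[-0.005, -0.038, 0.004, 0, 0, -0.016, -0.005, -0.038, 0.004, 0, 0, -0.016, -0.004, -0.038, 0.004, 0, 0, -0.016, -0.004, -0.038, 0.004, 0, 0, -0.016]'

```text
t: 2.6
eef_pos: [449.3, 94.8, 245.3]
ee_rot: [0.011, 1.0, 0.0, 0.0]
ft_force: [0.2, -0.5, 0.5]
grip_width: 1.003
```

Run:
```python
from h import *
s=sense();im=get_image('wrist');save(im,'w1');np.savez('w1',st=np.r_[s['eef_pos'],s['ee_rot']],px=im['pixels'])
print(s['t'],s['eef_pos'],proj(im,[[467.5,-64.7,98],[568,118,129]],s))
plan([462,-65,230],down(2),4)
```

```text
2.6 [449.27707016  94.84643226 245.26909827] [[175.20384956 205.40760253]
 [343.60612678 297.07881082]]
step mm 39.1 deg 0.86
[-0.0042, -0.0387, 0.0038, -0.0011, -0.0001, -0.015, -0.0037, -0.0387, 0.0038, -0.0011, -0.0001, -0.015, -0.0031, -0.0388, 0.0037, -0.0011, -0.0001, -0.015, -0.0025, -0.0388, 0.0037, -0.0011, -0.0001, -0.015]
```

>>> apply_moves --series '[-0.004, -0.039, 0.004, -0.001, 0, -0.015, -0.004, -0.039, 0.004, -0.001, 0, -0.015, -0.003, -0.039, 0.004, -0.001, 0, -0.015, -0.003, -0.039, 0.004, -0.001, 0, -0.015, 0, 0, 0, 0, 0, 0]'

```text
t: 3.15
eef_pos: [463.4, -63.2, 228.7]
ee_rot: [-0.016, 1.0, 0.001, -0.0]
ft_force: [0.5, 0.9, 1.2]
grip_width: 1.002
```

Run:
```python
from h import *
s=sense();im=get_image('wrist');save(im,'w2');np.savez('w2',st=np.r_[s['eef_pos'],s['ee_rot']],px=im['pixels'])
print(s['t'],s['eef_pos'],proj(im,[[467.5,-64.7,98],[467.5,-64.7,8],[602,-62,98],[568,118,129]],s))
a=cv2.imread('pics/w1.png');b=cv2.imread('pics/w2.png')
cv2.imwrite('pics/w12.png',np.hstack([a[150:400,100:480],b[150:400,150:530]]))
```

```text
3.15 [463.43376539 -63.2344539  228.65088857] [[318.27404442 194.64517246]
 [318.46901832 173.92166967]
 [317.22323144 303.71032297]
 [491.161408   300.9217726 ]]
```

View pics/w12.png

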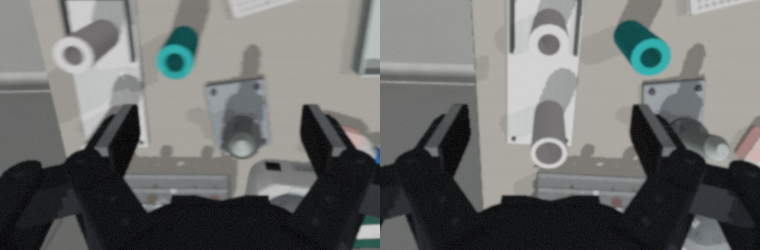

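The left half (w1) shows the bay sleeve at (175,203) and the pin tip at (340,297). The right half (w2) shows the bay sleeve at (319,190) between the fence arms, the other white sleeve at (319,302) outside the fence, the turquoise one at (421,205) and the pin tip at (487,297). I'll refine the rims and view one enlarged crop.

Run:
```python
from h import *
im=get_image('wrist');R=[]
K=dict(w1=((175,203),(340,297)),w2=((319,190),(487,297)))
pr={'bay':[],'pin':[]}
for n in K:
    d=np.load(n+'.npz');st=dict(eef_pos=d['st'][:3],ee_rot=d['st'][3:]);g=cv2.cvtColor(d['px'],cv2.COLOR_RGB2GRAY)
    for nm,c in zip(('bay','pin'),K[n]):
        r=24;x0,y0=c[0]-r,c[1]-r;q=cv2.resize(g[y0:y0+2*r,x0:x0+2*r],None,fx=8,fy=8,interpolation=cv2.INTER_CUBIC)
        th=185 if nm=='bay' else 130
        _,b=cv2.threshold(q,0,255,cv2.THRESH_BINARY+cv2.THRESH_OTSU) if nm=='pin' else cv2.threshold(q,185,255,0)
        cs,h=cv2.findContours(b,cv2.RETR_CCOMP,cv2.CHAIN_APPROX_NONE)
        for i,k in enumerate(cs):
            if len(k)>60:
                e=cv2.fitEllipse(k);uv=((np.array(e[0])+.5)/8-.5+[x0,y0]);print(n,nm,h[0][i][3],uv.round(1),(np.array(e[1])/8).round(1))
    c=K[n][0]
d=np.load('w2.npz');p=d['px'][150:330,240:520,::-1];cv2.imwrite('pics/z.png',cv2.resize(p,None,fx=2.8,fy=2.8,interpolation=cv2.INTER_CUBIC))
```

```text
w1 bay -1 [174.6 207.4] [32.1 51.3]
w1 bay 0 [172.8 205.2] [20.2 24.6]
w1 bay -1 [174.3 179.2] [1.6 5. ]
w1 pin -1 [341.5 298.2] [17.4 23.5]
w1 pin -1 [361.6 277.7] [ 4.  19.2]
w1 pin -1 [338.7 296.5] [50.1 58.5]
w2 bay -1 [318.3 191.1] [53.3 56.7]
w2 bay 0 [318.4 194.2] [22.6 23.6]
w2 pin -1 [490.1 293.1] [44.7 48.2]
```

View pics/z.png

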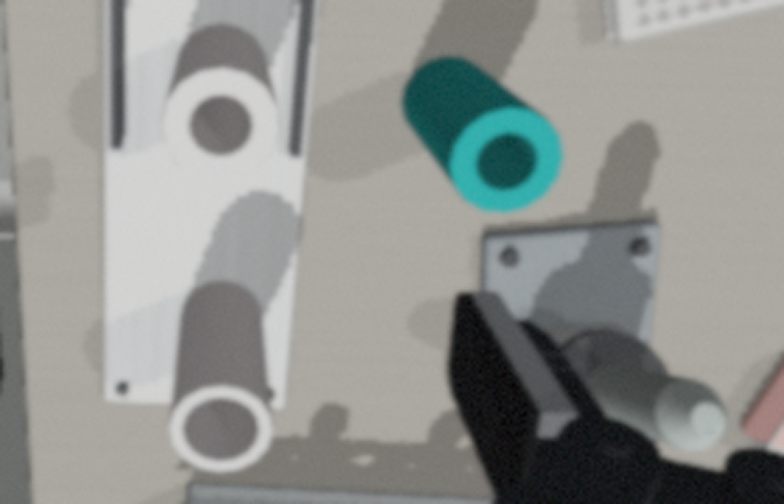

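The crop confirms that the tube at (319,194) stands between the fence arms. Its bore is about 0.55 of the outside diameter, so it is probably the 23 mm one that sticks. The other tube at (319,303) is thin-walled and outside the fence. I'll grasp the bay one.

```bash
python3 -c "
from h import *
plan([467.5,-64.7,53.5],down(0),5)"
```

```text
step mm 35.1 deg 0.4
[-0.0008, -0.0011, 0.0351, 0.0009, -0.0001, 0.007, -0.0008, -0.0011, 0.0351, 0.0009, -0.0001, 0.007, -0.0008, -0.001, 0.0351, 0.0009, -0.0001, 0.007, -0.0008, -0.001, 0.0351, 0.0009, -0.0001, 0.007, -0.0008, -0.001, 0.0351, 0.0009, -0.0001, 0.007]
```

>>> apply_moves --series '[-0.001, -0.001, 0.035, 0.001, 0, 0.007, -0.001, -0.001, 0.035, 0.001, 0, 0.007, -0.001, -0.001, 0.035, 0.001, 0, 0.007, -0.001, -0.001, 0.035, 0.001, 0, 0.007, 0, -0.001, 0.035, 0.001, 0, 0.007]'

```text
t: 3.75
eef_pos: [467.9, -62.7, 53.2]
ee_rot: [-0.002, 1.0, -0.0, 0.001]
ft_force: [0.7, -0.4, -0.2]
grip_width: 0.997
```

>>> apply_moves --series '[0, 0, 0, 0, 0, 0, 0, 0, 0, 0, 0, 0]'

```text
t: 3.95
eef_pos: [467.2, -63.2, 54.4]
ee_rot: [-0.002, 1.0, -0.0, -0.001]
ft_force: [-0.4, 0.4, -0.1]
grip_width: 1.005
```

Run:
```python
from h import *
s=sense();im=get_image('wrist');save(im,'w3')
print(s['t'],s['eef_pos'],Ro.from_quat(s['ee_rot']).as_matrix().round(3).tolist(),s['ft_force'],proj(im,[[467.5,-64.7,98]],s))
p=im['pixels'][120:320,180:460,::-1];cv2.imwrite('pics/w3c.png',cv2.resize(p,None,fx=2,fy=2))
```

```text
3.95 [467.19600913 -63.21260247  54.44367532] [[-1.0, -0.004, -0.001], [-0.004, 1.0, -0.001], [0.001, -0.001, -1.0]] [-0.40993081  0.38195656 -0.11783184] [[317.07188077 310.05929514]]
```

View pics/w3c.png

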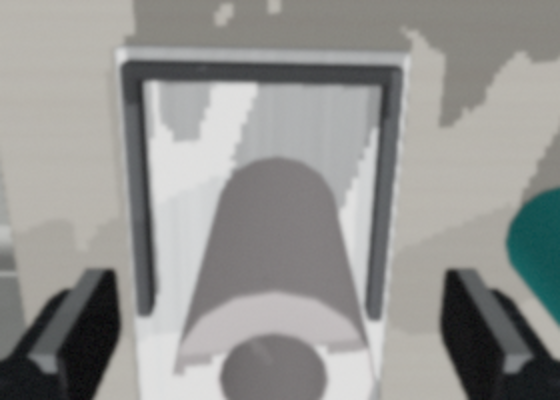

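The bore shows at (317,309), against a predicted (317,310), and sits centred between the pads. Closing the jaws.

>>> apply_moves --series '[0, -0.001, 0, 0, 0, 0, 0, 0, 0, 0, 0, 0, 0, 0, 0, 0, 0, 0, 0, 0, 0, 0, 0, 0, 0, 0, 0, 0, 0, 0]' --grip 0.03 --grip_force 60

```text
t: 4.5
eef_pos: [468.7, -65.6, 55.5]
ee_rot: [-0.001, 1.0, -0.001, 0.001]
ft_force: [-1.0, 1.8, 8.8]
grip_width: 0.505
```

>>> apply_moves --series '[0, 0, 0, 0, 0, 0, 0, 0, 0, 0, 0, 0, 0, 0, 0, 0, 0, 0]'

```text
t: 4.8
eef_pos: [468.7, -65.6, 55.5]
ee_rot: [-0.001, 1.0, -0.001, 0.001]
ft_force: [-0.4, 1.1, 9.2]
grip_width: 0.508
```

>>> apply_moves --series '[0, 0, -0.02, 0, 0, 0, 0, 0, -0.04, 0, 0, 0, 0, 0, -0.04, 0, 0, 0, 0, 0, -0.04, 0, 0, 0, 0, 0, -0.04, 0, 0, 0]'

```text
t: 5.3
eef_pos: [467.1, -65.3, 236.1]
ee_rot: [-0.001, 1.0, -0.001, 0.0]
ft_force: [0.8, -0.1, -0.6]
grip_width: 0.503
```

Run:
```python
from h import *
s=sense();im=get_image('wrist');S=get_image('scene');T=get_image('top')
print(s['t'],s['eef_pos'],s['ft_force'],s['grip_width'])
for n,i in(('S',S),('T',T)):
    p=i['pixels'][:,:,::-1]
    cv2.imwrite(f'pics/{n}2.png',p)
a=cv2.resize(S['pixels'][160:260,320:450,::-1],None,fx=3,fy=3,interpolation=cv2.INTER_CUBIC)
b=cv2.resize(T['pixels'][130:230,300:430,::-1],None,fx=3,fy=3,interpolation=cv2.INTER_CUBIC)
w=cv2.resize(im['pixels'][150:400,120:520,::-1],(780,300))[:,:780]
cv2.imwrite('pics/mix.png',np.vstack([np.hstack([a,b]),w[:290]]))
```

```text
5.3 [467.12258115 -65.3067045  236.10747254] [ 0.83710466 -0.12896536 -0.60658868] 0.5033537582458135
```

View pics/mix.png

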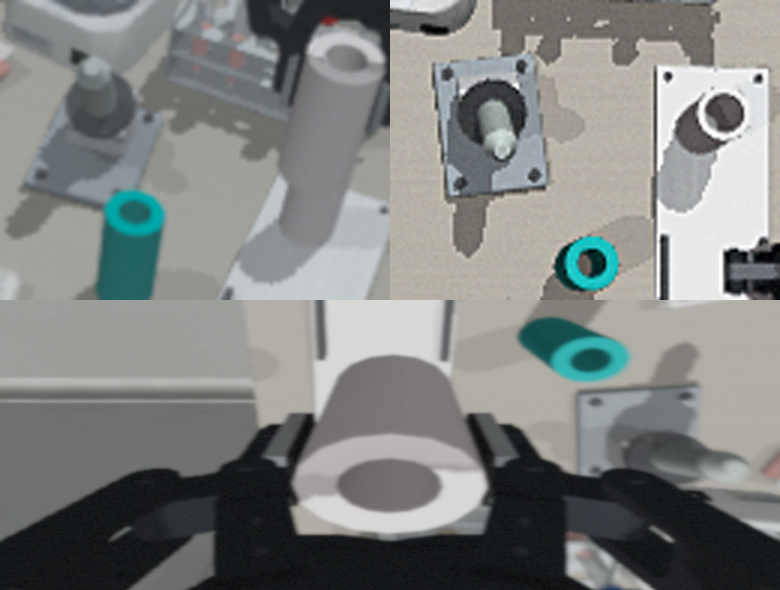

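The sleeve is held at opening 0.50, upright and centred. The pin tip shows in top at about (337,179), in scene at about (351,182) and in wrist at about (497,289). I'll fit the pin from several views.

Run:
```python
from h import *
from scipy.optimize import least_squares
s=sense();W=get_image('wrist');S=get_image('scene');T=get_image('top')
d=np.load('w2.npz');st2=dict(eef_pos=d['st'][:3],ee_rot=d['st'][3:])
X,e=tri(ray(S,(351.2,181.8)),ray(T,(337,179.4)),ray(W,(496.9,289.2),s),ray(W,(492.5,299.7),st2));print(X.round(1),np.round(e,1))
X,e=tri(ray(S,(351.2,181.8)),ray(T,(337,179.4)));print(X.round(1),np.round(e,1))
# gauge mask & pin axis lines
psi=np.radians(6);p=np.array([-.5*np.cos(psi),-.5*np.sin(psi),.866])
tp=tri(ray(S,(351.2,181.8)),ray(T,(337,179.4)),ray(W,(492.5,299.7),st2))[0]; tp[2]=129.3
c4=np.array([atz(T,u,10) for u in((314.0,151.0),(348.,147.4),(318.7,196.),(352.7,191.7))]);print(c4.round(1).tolist(),c4.mean(0).round(1))
def circ(z,r):
    a=np.linspace(0,2*np.pi,40);u=np.array([-np.sin(psi),np.cos(psi),0]);v=np.cross(p,u)
    return tp+p*(z-80)+r*(np.outer(np.cos(a),u)+np.outer(np.sin(a),v))
outs=[]
for im,st,(x0,y0,w,h),k in((S,None,(325,165,65,50),6),(T,None,(300,140,65,50),6),(dict(W,pixels=d['px']),st2,(430,215,110,110),3.6)):
    q=cv2.resize(im['pixels'][y0:y0+h,x0:x0+w,::-1],None,fx=k,fy=k,interpolation=cv2.INTER_CUBIC)
    for z,r,col in((80,6,(0,0,255)),(68,13.5,(0,255,0)),(0,29,(255,0,0)),(20,13.5,(0,255,255))):
        uv=((proj(im,circ(z,r),st)-[x0,y0]+.5)*k).astype(np.int32);cv2.polylines(q,[uv],True,col,1)
    outs.append(cv2.resize(q,(390,300)))
cv2.imwrite('pics/ov.png',np.vstack([np.hstack(outs[:2]),np.hstack([cv2.resize(outs[2],(390,300)),outs[2]*0])]))
```

```text
[567.3 118.1 130.6] [2.6 1.7 2.8 1.7]
[567.8 117.8 128.5] [1.9 1.9]
[[658.4, 175.3, 10.0], [668.5, 85.2, 10.0], [538.8, 162.2, 10.0], [550.5, 73.0, 10.0]] [604.1 123.9  10. ]
```

View pics/ov.png

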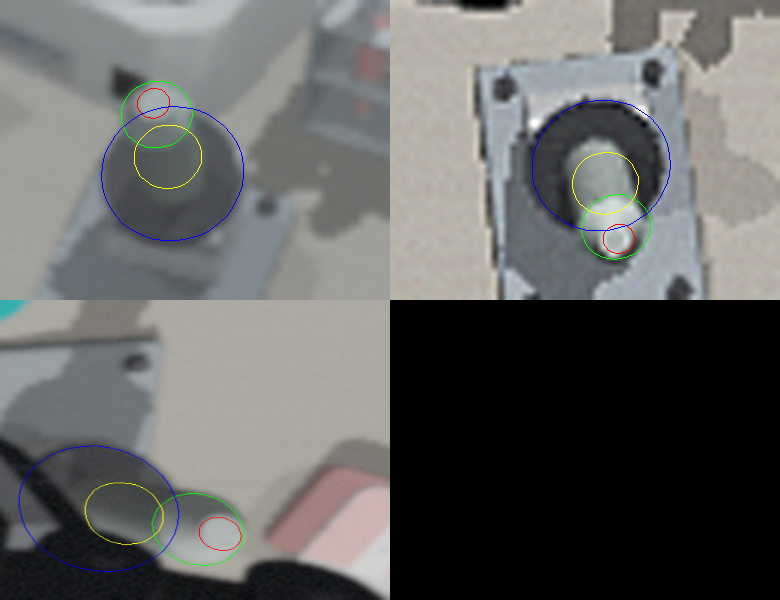

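```bash
cat >> h.py <<'E'
TIP=np.array([567.5,118.5,129.3]);PSI=6.;RT=down(PSI,30);PP=-RT[:,2]
def tcp_at(sb,xo=0.,dy=0.):  # TCP for sleeve bottom at pin coordinate sb
    return TIP+PP*(sb-80)-RT@np.array([xo,dy,47.5])
E
python3 - <<'E'
from h import *
s=sense();im=get_image('wrist')
R=Ro.from_quat(s['ee_rot']).as_matrix()
for x in(-2,0,2,4): print(x,proj(im,s['eef_pos']+R@[x,0,-42.5],s).round(1))
g=cv2.cvtColor(im['pixels'],cv2.COLOR_RGB2GRAY)[260:350,260:380]
_,b=cv2.threshold(cv2.resize(g,None,fx=4,fy=4,interpolation=cv2.INTER_CUBIC),140,255,cv2.THRESH_BINARY_INV)
for k in cv2.findContours(b,cv2.RETR_LIST,cv2.CHAIN_APPROX_NONE)[0]:
    if len(k)>150:e=cv2.fitEllipse(k);print(np.array(e[0])/4+[260,260],np.array(e[1])/4)
print(tcp_at(120,1.2),PP);plan(tcp_at(120,1.2),RT,8)
E
```

```text
-2 [[320.6 311.7]]
0 [[320.6 307.9]]
2 [[320.6 304.1]]
4 [[320.6 300.2]]
[319.29644394 304.13981628] [43.37207794 53.19911957]
[318.96799088 306.13959503] [ 88.50539398 106.09731293]
[319.875 304.875] [104.43076324 144.49977112]
[525.02320455 114.0355089  205.67722283] [-0.49726095 -0.05226423  0.8660254 ]
step mm 23.8 deg 3.84
[-0.0074, 0.0224, 0.0033, -0.0034, -0.0657, -0.0125, -0.0074, 0.0223, 0.0039, -0.0034, -0.0657, -0.0125, -0.0074, 0.0222, 0.0045, -0.0034, -0.0657, -0.0125, -0.0074, 0.0221, 0.005, -0.0034, -0.0657, -0.0125, -0.0073, 0.022, 0.0056, -0.0034, -0.0657, -0.0125]
[-0.0072, 0.0218, 0.0061, -0.0034, -0.0657, -0.0125, -0.0071, 0.0217, 0.0067, -0.0034, -0.0657, -0.0125, -0.0069, 0.0216, 0.0072, -0.0034, -0.0657, -0.0125]
```

>>> apply_moves --series '[-0.0074, 0.0224, 0.0033, -0.0034, -0.0657, -0.0125, -0.0074, 0.0223, 0.0039, -0.0034, -0.0657, -0.0125, -0.0074, 0.0222, 0.0045, -0.0034, -0.0657, -0.0125, -0.0074, 0.0221, 0.005, -0.0034, -0.0657, -0.0125, -0.0073, 0.022, 0.0056, -0.0034, -0.0657, -0.0125]'

```text
t: 6.15
eef_pos: [503.2, 47.6, 215.5]
ee_rot: [-0.032, 0.986, 0.008, 0.163]
ft_force: [0.8, 0.1, -0.8]
grip_width: 0.506
```

>>> apply_moves --series '[-0.0072, 0.0218, 0.0061, -0.0034, -0.0657, -0.0125, -0.0071, 0.0217, 0.0067, -0.0034, -0.0657, -0.0125, -0.0069, 0.0216, 0.0072, -0.0034, -0.0657, -0.0125, 0, 0, 0, 0, 0, 0, 0, 0, 0, 0, 0, 0]'

```text
t: 6.65
eef_pos: [524.5, 113.8, 205.4]
ee_rot: [-0.051, 0.965, 0.013, 0.258]
ft_force: [0.7, 0.2, -1.1]
grip_width: 0.508
```

Run:
```python
from h import *
s=sense();S=get_image('scene');T=get_image('top')
print(s['t'],s['eef_pos'],s['ft_force'],s['grip_width'],Ro.from_matrix(Ro.from_quat(s['ee_rot']).as_matrix().T@RT).as_rotvec().round(3))
R=Ro.from_quat(s['ee_rot']).as_matrix();a=np.linspace(0,2*np.pi,40);o=[]
for im,(x0,y0,w,h) in((S,(315,125,90,90)),(T,(290,130,90,90))):
    k=4.3;q=cv2.resize(im['pixels'][y0:y0+h,x0:x0+w,::-1],None,fx=k,fy=k,interpolation=cv2.INTER_CUBIC)
    for z,r,c in((47.5,22,(0,255,0)),(-42.5,22,(0,255,0))):
        X=s['eef_pos']+(R@np.c_[1.3+r*np.cos(a),r*np.sin(a),0*a+z].T).T
        cv2.polylines(q,[((proj(im,X)-[x0,y0]+.5)*k).astype(np.int32)],True,c,1)
    for p in (TIP,TIP-80*PP): cv2.circle(q,tuple(int(v) for v in ((proj(im,p)[0]-[x0,y0]+.5)*k)),3,(0,0,255),-1)
    o.append(q)
cv2.imwrite('pics/al.png',np.hstack(o))
```

```text
6.65 [524.53109445 113.84836917 205.3870498 ] [ 0.74962177  0.20729659 -1.06951192] 0.5077207860476798 [-0.001 -0.001  0.002]
```

View pics/al.png

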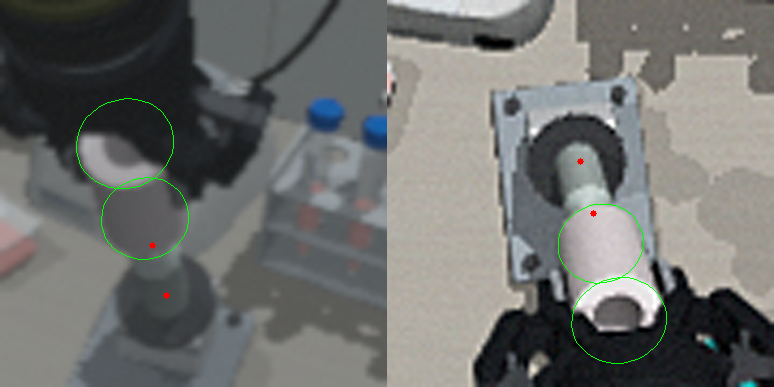

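The sleeve's outline and the pin axis line up in both views: in top the sleeve centre is at about (603,240) on the extended pin line, and in scene it agrees too. Sliding on gently.

>>> apply_moves --series '[0, 0, 0.01, 0, 0, 0, 0, 0, 0.01, 0, 0, 0, 0, 0, 0.01, 0, 0, 0, 0, 0, 0.005, 0, 0, 0, 0, 0, 0, 0, 0, 0]'

```text
t: 7.25
eef_pos: [543.3, 115.4, 175.4]
ee_rot: [-0.05, 0.965, 0.013, 0.259]
ft_force: [0.1, -0.3, -0.5]
grip_width: 0.506
```

>>> apply_moves --series '[0, 0, 0.003, 0, 0, 0, 0, 0, 0.003, 0, 0, 0, 0, 0, 0.002, 0, 0, 0, 0, 0, 0, 0, 0, 0]'

```text
t: 7.65
eef_pos: [547.6, 116.2, 169.9]
ee_rot: [-0.051, 0.964, 0.013, 0.26]
ft_force: [0.2, -0.5, -0.3]
grip_width: 0.507
```

```bash
cat > q.py <<'E'
from h import *
s=sense();R=Ro.from_quat(s['ee_rot']).as_matrix()
d=s['eef_pos']+R@[1.3,0,47.5]-TIP
print(s['t'],'sb',round(80+d@PP,1),'lat x,y',(RT.T@d)[:2].round(2),'F tool',(R.T@s['ft_force']).round(1),s['grip_width'],Ro.from_matrix(R.T@RT).as_rotvec().round(3))
E
python3 q.py
```

```text
7.65 sb 77.7 lat x,y [-1.82 -0.23] F tool [ 0.1 -0.6  0.3] 0.5066169324885902 [-0.001  0.002  0.   ]
```

>>> apply_moves --series '[0.0015, 0, 0.002, 0, 0, 0, 0, 0, 0.002, 0, 0, 0, 0, 0, 0, 0, 0, 0]'

```text
t: 7.95
eef_pos: [548.2, 116.2, 165.5]
ee_rot: [-0.051, 0.964, 0.013, 0.259]
ft_force: [-0.6, -0.3, -1.0]
grip_width: 0.508
```

>>> apply_moves --series '[0, 0, 0.002, 0, 0, 0, 0, 0, 0.002, 0, 0, 0, 0, 0, 0, 0, 0, 0]'

```text
t: 8.25
eef_pos: [549.4, 116.4, 162.0]
ee_rot: [-0.051, 0.964, 0.013, 0.259]
ft_force: [-8.6, -1.0, 7.3]
grip_width: 0.508
```

```bash
python3 q.py
```

```text
8.25 sb 69.9 lat x,y [ 0.72 -0.26] F tool [  3.9  -0.1 -10.7] 0.5079826395522241 [-0.001  0.001  0.001]
```

Contact shows at about 70 mm on the pin with an axial force of 11 N, which matches sticking on the cone. One small nudge and a look to confirm.

>>> apply_moves --series '[-0.0005, 0, 0.001, 0, 0, 0, 0, 0, 0, 0, 0, 0]'

```text
t: 8.45
eef_pos: [550.3, 116.7, 162.1]
ee_rot: [-0.051, 0.964, 0.013, 0.259]
ft_force: [-16.3, -2.2, 15.7]
grip_width: 0.509
```

```bash
python3 q.py
python3 - <<'E'
from h import *
S=get_image('scene');T=get_image('top');o=[]
for im,(x0,y0,w,h) in((S,(315,140,90,90)),(T,(290,130,90,90))):
    o.append(cv2.resize(im['pixels'][y0:y0+h,x0:x0+w,::-1],None,fx=4.3,fy=4.3,interpolation=cv2.INTER_CUBIC))
cv2.imwrite('pics/stuck.png',np.hstack(o))
E
```

```text
8.45 sb 69.5 lat x,y [-0.14 -0.  ] F tool [  6.4  -0.5 -21.8] 0.5086093317382311 [0.    0.001 0.001]
```

View pics/stuck.png

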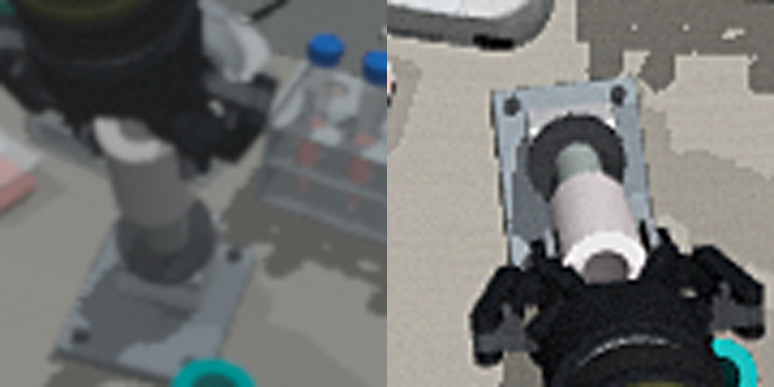

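The pin still shows below the sleeve in scene at (165,235), and the force rose from 11 to 22 N with no advance. The sleeve sticks on the cone, so I take it off.

>>> apply_moves --series '[0, 0, -0.005, 0, 0, 0, 0, 0, -0.01, 0, 0, 0, 0, 0, -0.015, 0, 0, 0, 0, 0, -0.02, 0, 0, 0, 0, 0, -0.02, 0, 0, 0]'

```text
t: 9.05
eef_pos: [516.0, 112.8, 223.4]
ee_rot: [-0.05, 0.964, 0.013, 0.26]
ft_force: [0.0, 0.1, -0.4]
grip_width: 0.503
```

```bash
python3 q.py; python3 -c "
from h import *
plan([459,360,200],down(0,0),10)"
```

```text
9.05 sb 139.9 lat x,y [-1.06 -0.3 ] F tool [0.1 0.1 0.4] 0.5031557436454985 [-0.001  0.003  0.   ]
step mm 25.5 deg 3.07
[0.0038, 0.0252, 0.0005, 0.0027, 0.0526, 0.0102, 0.0041, 0.0251, 0.0006, 0.0027, 0.0526, 0.0102, 0.0043, 0.0251, 0.0007, 0.0027, 0.0526, 0.0102, 0.0045, 0.0251, 0.0009, 0.0027, 0.0526, 0.0102, 0.0047, 0.025, 0.0011, 0.0027, 0.0526, 0.0102]
[0.0049, 0.025, 0.0013, 0.0027, 0.0526, 0.0102, 0.0051, 0.0249, 0.0015, 0.0027, 0.0526, 0.0102, 0.0053, 0.0249, 0.0017, 0.0027, 0.0526, 0.0102, 0.0054, 0.0248, 0.0019, 0.0027, 0.0526, 0.0102, 0.0056, 0.0248, 0.0021, 0.0027, 0.0526, 0.0102]
```

>>> apply_moves --series '[0.004, 0.025, 0, 0.0027, 0.0526, 0.0102, 0.004, 0.025, 0.001, 0.0027, 0.0526, 0.0102, 0.004, 0.025, 0.001, 0.0027, 0.0526, 0.0102, 0.0045, 0.025, 0.001, 0.0027, 0.0526, 0.0102, 0.005, 0.025, 0.001, 0.0027, 0.0526, 0.0102]'

```text
t: 9.55
eef_pos: [488.0, 237.3, 211.4]
ee_rot: [-0.025, 0.991, 0.007, 0.131]
ft_force: [0.7, -0.1, -0.6]
grip_width: 0.507
```

>>> apply_moves --series '[0.005, 0.025, 0.001, 0.0027, 0.0526, 0.0102, 0.005, 0.025, 0.0015, 0.0027, 0.0526, 0.0102, 0.005, 0.025, 0.002, 0.0027, 0.0526, 0.0102, 0.005, 0.025, 0.002, 0.0027, 0.0526, 0.0102, 0.0055, 0.025, 0.002, 0.0027, 0.0526, 0.0102]'

```text
t: 10.05
eef_pos: [460.2, 361.7, 199.3]
ee_rot: [0.0, 1.0, 0.0, -0.001]
ft_force: [0.7, -0.1, -0.3]
grip_width: 0.505
```

>>> apply_moves --series '[0, 0, 0, 0, 0, 0]'

```text
t: 10.15
eef_pos: [460.7, 363.1, 198.2]
ee_rot: [-0.001, 1.0, 0.0, -0.001]
ft_force: [-0.1, -0.1, -1.0]
grip_width: 0.509
```

```bash
python3 -c "
from h import *
s=sense();S=get_image('scene');print(s['t'],s['eef_pos'],s['grip_width'],s['ft_force'])
T=get_image('wrist');o=[]
plan([459,360,58],down(0,0),5)
a=cv2.resize(S['pixels'][100:270,190:390,::-1],(390,330));b=cv2.resize(T['pixels'][60:400,120:520,::-1],(390,330))
cv2.imwrite('pics/tr.png',np.hstack([a,b]))"
```

```text
10.15 [460.69585624 363.1049443  198.1990412 ] 0.5085367477002708 [-0.08046403 -0.13040168 -0.9888212 ]
step mm 28.1 deg 0.02
[0.0003, -0.0001, 0.0281, -0.0001, 0.0001, 0.0002, 0.0003, -0.0001, 0.0281, -0.0001, 0.0001, 0.0002, 0.0003, -0.0001, 0.0281, -0.0001, 0.0001, 0.0002, 0.0003, -0.0001, 0.0281, -0.0001, 0.0001, 0.0002, 0.0003, -0.0001, 0.0281, -0.0001, 0.0001, 0.0002]
```

View pics/tr.png

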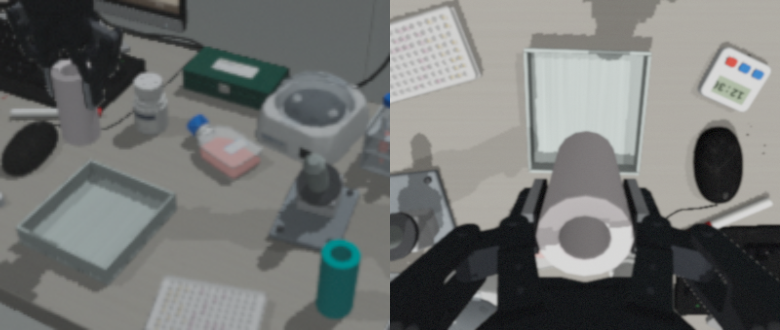

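The sleeve hangs upright over the tray at centre, clear of its surroundings. Lowering it.

>>> apply_moves --series '[0, 0, 0.028, 0, 0, 0, 0, 0, 0.028, 0, 0, 0, 0, 0, 0.028, 0, 0, 0, 0, 0, 0.028, 0, 0, 0, 0, 0, 0.028, 0, 0, 0]'

```text
t: 10.75
eef_pos: [460.2, 359.3, 58.6]
ee_rot: [0.0, 1.0, 0.0, 0.001]
ft_force: [0.0, -0.1, -1.4]
grip_width: 0.505
```

>>> apply_moves --series '[0, 0, 0.003, 0, 0, 0, 0, 0, 0.002, 0, 0, 0, 0, 0, 0, 0, 0, 0]'

```text
t: 11.05
eef_pos: [460.8, 360.5, 55.3]
ee_rot: [-0.0, 1.0, 0.0, 0.001]
ft_force: [0.3, 0.6, -0.4]
grip_width: 0.503
```

>>> apply_moves --series '[0, 0, 0.002, 0, 0, 0, 0, 0, 0, 0, 0, 0]'

```text
t: 11.25
eef_pos: [460.6, 360.7, 52.8]
ee_rot: [-0.0, 1.0, 0.0, 0.001]
ft_force: [0.7, 0.4, -1.1]
grip_width: 0.508
```

>>> apply_moves --series '[0, 0, 0.001, 0, 0, 0, 0, 0, 0, 0, 0, 0]'

```text
t: 11.45
eef_pos: [460.4, 360.7, 51.5]
ee_rot: [-0.0, 1.0, 0.0, 0.0]
ft_force: [-0.0, 1.1, 5.1]
grip_width: 0.505
```

Touchdown at 5 N. Releasing.

>>> apply_moves --series '[0, 0, 0, 0, 0, 0, 0, 0, 0, 0, 0, 0, 0, 0, 0, 0, 0, 0, 0, 0, 0, 0, 0, 0, 0, 0, 0, 0, 0, 0]' --grip 0.0854

```text
t: 11.95
eef_pos: [459.9, 360.2, 50.5]
ee_rot: [-0.0, 1.0, -0.0, -0.0]
ft_force: [0.4, -0.2, 0.1]
grip_width: 0.996
```

>>> apply_moves --series '[0, 0, -0.01, 0, 0, 0, 0, 0, -0.025, 0, 0, 0, 0, 0, -0.04, 0, 0, 0, 0, 0, -0.04, 0, 0, 0, 0, 0, -0.04, 0, 0, 0]'

```text
t: 12.45
eef_pos: [459.8, 360.1, 208.0]
ee_rot: [-0.0, 1.0, -0.0, -0.0]
ft_force: [0.7, 0.8, -0.7]
grip_width: 1.0
```

```bash
python3 -c "
from h import *
s=sense();S=get_image('scene');T=get_image('top');print(s['t'],s['eef_pos'],s['grip_width'])
a=cv2.resize(S['pixels'][110:310,180:460,::-1],(400,300));b=cv2.resize(T['pixels'][110:290,190:440,::-1],(400,300))
cv2.imwrite('pics/end.png',np.hstack([a,b]))"
```

```text
12.45 [459.76955188 360.12529469 207.95528571] 0.9995292827273801
```

View pics/end.png

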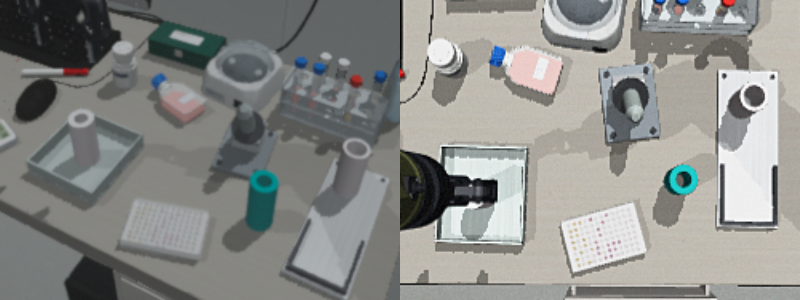

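The sleeve stands upright in the tray at scene crop (83,138). The bay is empty, and the other sleeve, the turquoise one and the bystanders are in place.

```bash
python3 -c "
from plant import *
print(ticket.job_done())"
```

```text
the job is handed in; nothing more can be done
None
```

The sleeve from the fenced bay stuck on the pin's cone, so I took it off and stood it upright in the steel tray. The job was handed in at about 12.5 s.

- **Test:** with the sleeve aligned to the pin, its lower end stopped about 70 mm from the pin's root. The axial force rose from 11 to 22 N with no further advance. This fits the 23 mm bore and the thick wall seen in the pictures.
- **Last checks:** the final scene picture shows the sleeve standing in the tray, the bay empty, and the other sleeve, the turquoise look-alike and the bystanders in place. The gripper is open and about 110 mm clear above the sleeve.
- **Disagreements:** the views put the pin tip 2–3 mm apart, which was within the clearance. I viewed 10 pictures, the full budget.

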